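# Slide the part tray up the step and home against the stop

### The job

Slide the tray with the turned part standing on it off the low deck, up over the step and along the raised plate, until its nose is square, centred and fully home against the end stop with the spring plunger pushed in; then let go. Do not lift or carry it: raise only the nose to clear the step, and keep the tail sliding on the deck until the tray's middle reaches the step. Be gentle: from the step onwards never press, jam or ram the tray against deck, step, plate or stop with more than 25 N, tip it no more than needed to clear the step, keep the part standing in its place, and leave everything else alone.

Things in the scene. Friction and masses are not known exactly. Their poses are not given: they have to be found in the camera images.
- station: Fixed checking station on the bench, 230 mm wide: a grey low deck and a raised black stone plate, end to end, with a square step between. Origin: on the bench below the middle of the step, z = 0, z up. Its +y points along the deck, away from the plate: the tray travels towards -y; x is across. Deck top: 30 mm above the origin, y = +3 to +243 mm.
- step (a point): Middle of the step, at the deck's level, on the station. Beyond it (station -y) the stone plate, y = -3 to -263 mm, its top 5 to 7 mm above the deck (exact step not known: feel it).
- stop_zone (a point): Point on the station, 210 mm from the step towards -y, 36 mm above the bench: the nominal place of the end stop's face. The stop, a bare steel bar 150 mm wide, centred, 28 mm high above the plate, square to the travel, is clamped up to 15 mm nearer or farther than this point (not measured: find it by feel). A spring plunger sticks out of the middle of its face.
- tray: Aluminium tray on the deck, 120 mm wide (x), 180 mm long (y), floor 4 mm, rim 14 mm high, 0.34 to 0.48 kg. Origin: centre of its underside; z up. -y end: the nose, goes first; +y end: the tail. Amid it a black grip fin, 14 mm thick (x), 60 mm long (y), top 60 mm above the underside: grip it from above across its thickness; tilting the gripper then tilts the tray. The turned part stands near the tail.
- part: Turned steel part standing loose on the tray's floor between the fin and the tail, 62 mm high, foot 38 mm in diameter, 0.15 to 0.26 kg. Origin: centre of its foot. z up.
- tail (a point): Middle of the bottom edge of the tray's tail, 90 mm from the tray's origin along its +y, at the level of the underside.
- plunger (a joint): Travel of the spring plunger in the end stop, in m: 0 = fully out (6 mm proud of the stop's face), 0.006 = pushed in flush. 10 mm diameter, its axis 9 mm above the plate. Its spring needs 0.5 N to start and 1.1 N when flush, less than the tray's friction, so it stays in when the tray is let go.
- spare_part: Smaller turned part, 32 mm diameter, 32 mm high, standing at the edge of the deck beside the tray. Bystander: leave it alone. Origin: centre of its underside.
- ring_gauge: Steel ring gauge, 36 mm diameter, 14 mm high, lying near the edge of the plate. Bystander: leave it alone. Origin: centre of its underside.
- screwdriver: Screwdriver on the bench. Bystander: leave it alone. Origin: its own middle line.
- spray_can: Spray can, 160 mm high, on the bench. Bystander: leave it alone. Origin: centre of its underside.
- gauge: Dial gauge on a small yellow foot, 107 mm high, on the bench. Bystander: leave it alone. Origin: centre of its underside.
- screw_bin: Open grey bin 110 x 90 x 50 mm on the bench. Bystander: leave it alone. Origin: centre of its underside.
- unit: Black steel box 130 mm cube on the bench. Bystander: leave it alone. Origin: centre of its underside.

How it is judged:
By the outcome, as a careful person would: the job done as asked, in the order asked, and still so for the second after the job is handed in, with the robot touching nothing.
It also fails if it takes over 64 s, if anything falls off the work surface, if the arm or the gripper's body presses on something with over 40 N, if the wrist force passes 120 N, or if a joint passes its speed limit or range.

### The arm

A 7-joint arm with a two-finger parallel gripper is mounted at the origin on the work surface. World frame = base frame: x ahead of the robot, y to its left, z up, the work surface at z = 0. Lengths are in m, angles in rad, forces in N, time in s.
With the tool pointing down it reaches from about 0.425 to 0.825 m from the base axis. Payload 3.6 kg.
Tool frame: the origin (TCP) lies midway between the tips of the shut fingers; the grasp point (between the pads) lies 19 mm behind it; z points along the fingers, y is the line along which they close (so a half turn about z gives the same grasp; the last joint's range is limited). The gripper opens to 93 mm and grips with 3 to 60 N. Pads are 15 mm wide; open, the fingers measure 128 mm over their backs; the gripper's body (75 mm by 188 mm) begins 65 mm behind the grasp point.
Start: joints at [-1.151, 0.615, -0.013, 1.423, 0.008, 1.103, -0.04], TCP at [0.28, 0.586, 0.219] pointing down, gripper open.
Joint ranges: [-3.12, 3.12], [-0.3, 2.06], [-1.34, 1.32], [0.26, 2.42], [-1.36, 4.5], [0.01, 1.98], [-2.84, 2.84]. Speed limits (rad/s): [2.79, 2.79, 3.14, 3.14, 3.14, 3.14, 3.14].

### API

Orientations are given as a unit quaternion [x, y, z, w].
In Python, from cell import bot gives the robot as it stands.
- The arm moves only by the tool step_arm, never from a script. Its argument "commands" is a list of rows, each an object of numbers: "dx", "dy", "dz": the shift along the tool's x, y, z scaled (see below); "ax", "ay", "az": the turn, a rotation vector about the tool's x, y, z scaled (see below); "jaw": the opening, from 0 (shut) to 1 (fully open). In form: [{"dx": .., "dy": .., "dz": .., "ax": .., "ay": .., "az": .., "jaw": ..}, ...]. A call has 1 to 12 rows; each row is the pose to reach, as a shift and turn from the pose commanded when the call began, along the tool's axes at that moment; what a row does not reach only later rows make up. The controller multiplies each number of a shift by 0.25 m and each number of a turn by pi/2 rad. A row lasts 1/8 s, in which the tool goes at most 62.5 mm and 10.7 degrees, less where a joint would pass 70% of its speed; a pose out of reach is approached as far as the arm can. A call with a number of a shift or a turn outside -1 to 1 is refused whole. A call with a gripper value outside its range is refused whole. The fingers move at their own pace and stop on an object; "squeeze" is the grip in N (left out, the last holds). Time passes only in rows, so rows that repeat a pose let the fingers close. It gives the time, the measured TCP pose, the force, the opening and the grip force at its end, in the units of the state.
- bot.observe(): the state, without advancing time (a new reading comes with each control period).
- bot.snapshot(name): name is "scene" or "side" or "wrist"; returns a dict with "color" (400x640x3 uint8, blue, green, red), "camera_matrix" (3x3 intrinsics, pixels), "k1" (the pictures are not rectified: a ray, as slopes to the right and down, at radius r is drawn at 1 + k1 r^2 times it, then the intrinsics apply), "camera_from_world" (4x4, takes a point from world to camera coordinates). Camera axes: x right, y up, looking along -z (the intrinsics and any distortion apply to the point x, -y, -z); pixel columns grow to the right and rows downward; lengths in m; the calibration is good to about 2 mm. A picture is of the moment at which its call begins. There is no depth.
- bot.close_job(): hands the job in; it is judged then, once.
Trained networks look in a picture, given as the dict that the camera call returned (one of the last four; its "shot" number tells which), for a name from the list of things; names that differ only in an ending like _2 or _b are one class to them, and where a whole thing is asked for, a point or a joint stands for the part that bears it (a point fixed in the world has none). Each returns a list of dicts, best first, with "conf" (0 to 1); they miss things now and then, are a little off and sometimes report something else, mostly with a low value. They report only what shows in the picture. A call takes as long as a camera call.
- bot.outline_of(picture, query): "region" (400x640 bool, what is visible of it).
- bot.spot_point(picture, query): "xyz" ([x, y, z] in m, in world coordinates, good to about 4 mm: a listed point, or the origin of a listed thing).
The state is a dict: "time": time; "q": joint angles; "qvel": joint speeds; "tau": joint torques, N m; "tool_pos": TCP position; "eef_rot": TCP orientation; "contact_force": force on the tool from outside, world axes, zero at the start; "moment": the same for the moment, N m; "opening": finger opening in m; "gripper_force": force on a finger pad.
Only numpy, scipy, OpenCV 4.12 (cv2) and the standard library are available. Lean on these libraries where they do the work, as an engineer would, in place of code of your own. Each camera call takes 0.05 s, during which the arm holds its last target. There are 200 camera calls.

## Working session

There is one attempt and no reset: what is moved stays moved. The work goes in short steps, Python scripts to look and compute and a tool call to move; the robot and the scene stay as the last step left them, time stands still between calls to the robot, and variables do not carry over. Pictures are saved under pics/ and viewed, at most 10 in all, crops included, and the job is handed in when it is done.

Besides the shell and the picture viewer there is one more tool, called after ">>>" in YAML: its name, and indented under it one key for each argument. step_arm: Moves the arm, as the interface text tells. Its arguments: {"type":"object","properties":{"commands":{"type":"array"},"squeeze":{"type":"number"}},"required":["commands"]}

```bash
mkdir -p pics; ls; cat > h.py <<'E'
from cell import bot
import numpy as np, cv2
from scipy.spatial.transform import Rotation as R
E
python3 - <<'E'
from h import *
s=bot.observe(); print({k:np.round(v,4) for k,v in s.items()})
ims=[]
for n in ["scene","side","wrist"]:
    p=bot.snapshot(n); ims.append(p["color"])
    cv2.imwrite(f"pics/{n}0.png",p["color"])
    for q in ["station","step","stop_zone","tray","part","tail","spare_part","ring_gauge","gauge","spray_can","unit","screw_bin","screwdriver"]:
        r=bot.spot_point(p,q)
        print(n,q,[(round(d["conf"],2),np.round(d["xyz"],3).tolist()) for d in r[:2]])
E
```

```text
pics
{'time': np.float64(0.0), 'q': array([-1.1515,  0.6159, -0.0126,  1.4249,  0.0081,  1.1034, -0.0404]), 'qvel': array([-0.0006, -0.0004, -0.0003, -0.0009, -0.0006,  0.    , -0.0001]), 'tau': array([ 4.00000e-04, -4.58933e+01,  2.09100e-01, -1.65742e+01,
       -6.10000e-02,  2.04000e-02,  2.00000e-04]), 'tool_pos': array([0.2799, 0.5857, 0.2175]), 'eef_rot': array([ 2.210e-01,  9.753e-01, -1.300e-03, -3.000e-04]), 'contact_force': array([-1.0021,  0.0733, -0.5722]), 'moment': array([-0.0054, -0.0086, -0.0391]), 'gripper_force': np.float64(0.0), 'opening': np.float64(0.0931)}
scene station [(0.55, [0.584, -0.072, 0.002])]
scene step [(0.66, [0.585, -0.07, 0.03]), (0.47, [0.659, 0.042, 0.032])]
scene stop_zone [(0.62, [0.642, -0.273, 0.038])]
scene tray [(0.84, [0.549, 0.056, 0.032])]
scene part [(0.72, [0.513, 0.116, 0.031])]
scene tail [(0.93, [0.522, 0.146, 0.029])]
scene spare_part [(0.68, [0.656, 0.041, 0.034]), (0.66, [0.267, 0.38, 0.001])]
scene ring_gauge [(0.55, [0.518, -0.161, 0.041])]
scene gauge [(0.85, [0.781, 0.008, -0.002])]
scene spray_can [(0.71, [0.444, -0.389, -0
[... 444 characters left out ...]
 [(0.92, [0.519, 0.144, 0.035])]
side spare_part [(0.61, [0.657, 0.036, 0.028])]
side ring_gauge [(0.56, [0.52, 0.146, 0.036])]
side gauge [(0.76, [0.783, 0.005, -0.0])]
side spray_can [(0.74, [0.447, -0.395, 0.002]), (0.41, [0.658, 0.038, 0.028])]
side unit [(0.74, [0.614, -0.511, -0.0])]
side screw_bin [(0.95, [0.331, -0.441, 0.004]), (0.28, [0.645, -0.275, 0.036])]
side screwdriver [(0.55, [0.267, 0.382, -0.003])]
wrist station []
wrist step []
wrist stop_zone []
wrist tray []
wrist part []
wrist tail []
wrist spare_part []
wrist ring_gauge [(0.21, [0.268, 0.384, -0.003])]
wrist gauge []
wrist spray_can []
wrist unit []
wrist screw_bin []
wrist screwdriver [(0.66, [0.266, 0.383, -0.002])]
```

View pics/scene0.png

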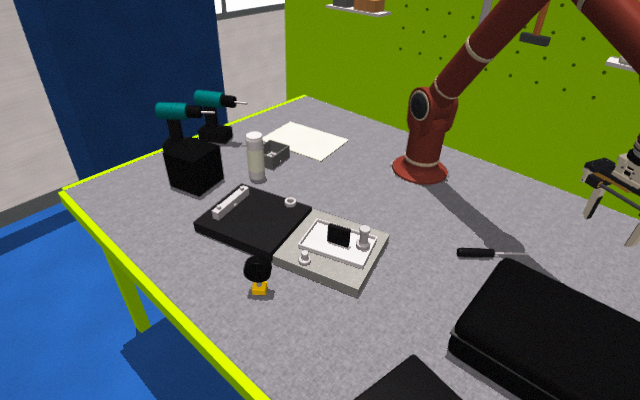

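View pics/side0.png

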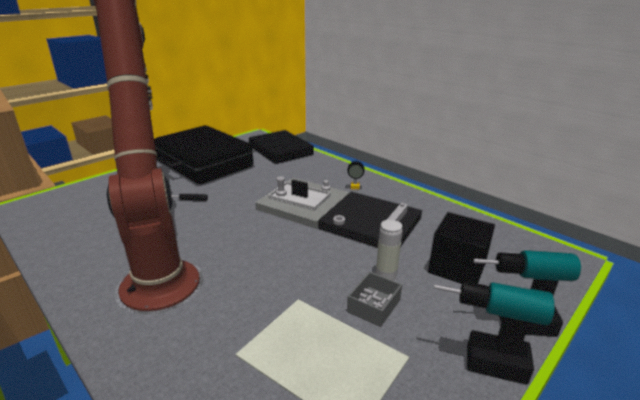

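The scene view shows the tray at about (340,240) px, with the fin amid it and the part near the tail at (364,237). The spare is at (304,257), the stop bar at (231,202) and the ring at (290,202). This agrees with the network reports. I'll move above the tray next.

>>> step_arm:
  commands:
    - {"dx": -0.94, "dy": -0.72, "az": 0.27, "jaw": 0.5}
    - {"dx": -0.94, "dy": -0.72, "az": 0.27, "jaw": 0.5}
    - {"dx": -0.94, "dy": -0.72, "az": 0.27, "jaw": 0.5}
    - {"dx": -0.94, "dy": -0.72, "az": 0.27, "jaw": 0.5}
    - {"dx": -0.94, "dy": -0.72, "az": 0.27, "jaw": 0.5}
    - {"dx": -0.94, "dy": -0.72, "az": 0.27, "jaw": 0.5}
  squeeze: 30

```text
invalid input
```

>>> step_arm:
  commands:
    - {"dx": -0.94, "dy": -0.72, "dz": 0, "ax": 0, "ay": 0, "az": 0.27, "jaw": 0.5}
    - {"dx": -0.94, "dy": -0.72, "dz": 0, "ax": 0, "ay": 0, "az": 0.27, "jaw": 0.5}
    - {"dx": -0.94, "dy": -0.72, "dz": 0, "ax": 0, "ay": 0, "az": 0.27, "jaw": 0.5}
    - {"dx": -0.94, "dy": -0.72, "dz": 0, "ax": 0, "ay": 0, "az": 0.27, "jaw": 0.5}
    - {"dx": -0.94, "dy": -0.72, "dz": 0, "ax": 0, "ay": 0, "az": 0.27, "jaw": 0.5}
    - {"dx": -0.94, "dy": -0.72, "dz": 0, "ax": 0, "ay": 0, "az": 0.27, "jaw": 0.5}

```text
time: 2.85
tool_pos: [0.4174, 0.3181, 0.2192]
eef_rot: [0.425, 0.905, -0.0, 0.001]
contact_force: [0.5, 1.1, 0.2]
opening: 0.047
gripper_force: 0.0
```

>>> step_arm:
  commands:
    - {"dx": -0.94, "dy": -0.25, "dz": 0, "ax": 0, "ay": 0, "az": 0.272, "jaw": 0.5}
    - {"dx": -0.94, "dy": -0.25, "dz": 0, "ax": 0, "ay": 0, "az": 0.272, "jaw": 0.5}
    - {"dx": -0.94, "dy": -0.25, "dz": 0, "ax": 0, "ay": 0, "az": 0.272, "jaw": 0.5}
    - {"dx": -0.94, "dy": -0.25, "dz": 0, "ax": 0, "ay": 0, "az": 0.272, "jaw": 0.5}
    - {"dx": -0.94, "dy": -0.25, "dz": 0, "ax": 0, "ay": 0, "az": 0.272, "jaw": 0.5}
    - {"dx": -0.94, "dy": -0.25, "dz": 0, "ax": 0, "ay": 0, "az": 0.272, "jaw": 0.5}

```text
time: 3.6
tool_pos: [0.5181, 0.105, 0.2185]
eef_rot: [0.603, 0.798, 0.0, -0.001]
contact_force: [0.3, 0.1, 0.3]
opening: 0.0465
gripper_force: 0.0
```

```bash
python3 - <<'E'
from h import *
s=bot.observe(); print({k:np.round(s[k],4) for k in ("time","tool_pos","eef_rot","contact_force","opening")})
for n in ["wrist","scene","side"]:
    p=bot.snapshot(n); c=p["camera_from_world"]
    np.savez(f"pics/{n}1.npz",**{k:p[k] for k in("color","camera_matrix","k1","camera_from_world")})
    cv2.imwrite(f"pics/{n}1.png",p["color"])
    if n=="wrist": print(np.round(-c[:3,:3].T@c[:3,3],3), np.round(c[:3,:3],2).tolist(), p["camera_matrix"],p["k1"])
    for q in ["step","stop_zone","tray","part","tail","spare_part","ring_gauge"]:
        r=bot.spot_point(p,q)
        print(n,q,[(round(d["conf"],2),np.round(d["xyz"],4).tolist()) for d in r[:2]])
E
```

```text
{'time': np.float64(3.6), 'tool_pos': array([0.5181, 0.105 , 0.2185]), 'eef_rot': array([ 6.031e-01,  7.977e-01,  4.000e-04, -8.000e-04]), 'contact_force': array([0.2757, 0.0599, 0.2907]), 'opening': np.float64(0.0465)}
[0.496 0.183 0.384] [[0.96, 0.27, -0.0], [-0.26, 0.92, -0.29], [-0.08, 0.28, 0.96]] [[359.13580253   0.         316.61005844]
 [  0.         359.13580253 200.07482468]
 [  0.           0.           1.        ]] -0.07686630687698352
wrist step [(0.56, [0.5866, -0.0662, 0.0296])]
wrist stop_zone []
wrist tray [(0.75, [0.5501, 0.0554, 0.0283]), (0.23, [0.515, 0.1139, 0.032])]
wrist part [(0.84, [0.5121, 0.114, 0.0359])]
wrist tail [(0.92, [0.5213, 0.1445, 0.0265])]
wrist spare_part [(0.77, [0.6565, 0.0391, 0.0296])]
wrist ring_gauge [(0.94, [0.5143, -0.1553, 0.039])]
scene step [(0.86, [0.5858, -0.0693, 0.0312])]
scene stop_zone [(0.92, [0.6438, -0.2753, 0.039])]
scene tray [(0.89, [0.5497, 0.056, 0.0329])]
scene part [(0.8, [0.5163, 0.1155, 0.0308])]
scene tail [(0.96, [0.5217, 0.1455, 0.0267])]
scene spare_part [(0.64, [0.6561, 0.0422, 0.0309])]
scene ring_gauge [(0.63, [0.5152, -0.1583, 0.0377]), (0.43, [0.329, -0.438, 0.001])]
side step [(0.95, [0.5876, -0.0713, 0.0302])]
side stop_zone [(0.92, [0.6412, -0.2739, 0.0363])]
side tray [(0.78, [0.549, 0.0584, 0.0296])]
side part [(0.55, [0.5136, 0.1105, 0.0366])]
side tail [(0.78, [0.5208, 0.1432, 0.0359])]
side spare_part [(0.44, [0.6572, 0.0378, 0.0265])]
side ring_gauge [(0.58, [0.5118, -0.1492, 0.0396])]
```

View pics/wrist1.png

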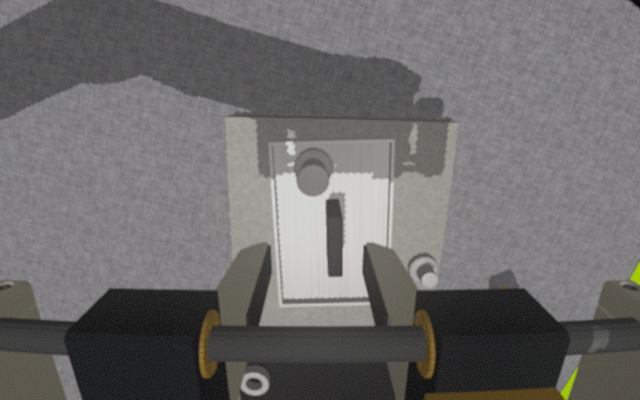

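The wrist view shows the deck's tail edge running from (227,118) to (457,123). The tray rim runs from (270,142) to (394,141) and down to (283,306). The fin is at (335,238), the part at (314,172) and the spare at (424,270). I'll rectify this picture to measure yaw and offset.

```bash
cat >> h.py <<'E'
YAW=0.265; O=np.array([0.5863,-0.0695])
def st2w(x,y,z):
    c,s=np.cos(YAW),np.sin(YAW); return np.stack([O[0]+c*x-s*y,O[1]+s*x+c*y,z+0*x],-1)
def project(p,W):
    c=p["camera_from_world"]; q=W@c[:3,:3].T+c[:3,3]
    a,b=q[...,0]/-q[...,2],-q[...,1]/-q[...,2]; f=1+float(p["k1"])*(a*a+b*b); K=p["camera_matrix"]
    return K[0,0]*a*f+K[0,2],K[1,1]*b*f+K[1,2]
def ortho(p,z,xs,ys):
    X,Y=np.meshgrid(xs,ys); u,v=project(p,st2w(X,Y,z))
    return cv2.remap(p["color"],u.astype(np.float32),v.astype(np.float32),cv2.INTER_CUBIC)
E
python3 - <<'E'
from h import *
p=dict(np.load("pics/wrist1.npz"))
xs=np.arange(-.14,.14,.0005); ys=np.arange(.27,.0,-.0005)
a=ortho(p,.030,xs,ys); b=ortho(p,.044,xs,ys)
for n,i in(("deck",a),("rim",b)):
    g=cv2.cvtColor(i,cv2.COLOR_BGR2GRAY).astype(float); g=cv2.GaussianBlur(g,(0,0),1.5)
    gx=cv2.Sobel(g,cv2.CV_64F,1,0,ksize=3)
    for y in (.03,.06,.09,.12,.15,.18,.2,.215,.23):
        r=gx[int(round((.27-y)/.0005))]; k=[j for j in range(2,len(r)-2) if abs(r[j])>35 and abs(r[j])==abs(r[j-2:j+3]).max()]
        print(n,y,[(round(xs[j]*1000,1),int(r[j])) for j in k])
    gy=cv2.Sobel(g,cv2.CV_64F,0,1,ksize=3)
    for x in (-.08,-.05,-.04,.03,.04,.05,.1):
        r=gy[:,int(round((x+.14)/.0005))]; k=[j for j in range(2,len(r)-2) if abs(r[j])>35 and abs(r[j])==abs(r[j-2:j+3]).max()]
        print(n,'x',x,[(round(ys[j]*1000,1),int(r[j])) for j in k])
cv2.imwrite("pics/o.png",np.hstack([a[:,80:480],b[:,80:480]]))
E
```

```text
deck 0.03 [(np.float64(-131.0), 67), (np.float64(-96.5), -62), (np.float64(-80.0), 121), (np.float64(44.0), -119), (np.float64(60.5), 55), (np.float64(94.5), -65)]
deck 0.06 [(np.float64(-128.5), -43), (np.float64(-87.0), -55), (np.float64(-72.5), 114), (np.float64(-63.0), 54), (np.float64(-59.5), -70), (np.float64(-57.0), 68), (np.float64(36.0), -166), (np.float64(50.5), 48), (np.float64(93.0), 58)]
deck 0.09 [(np.float64(-109.0), -40), (np.float64(-77.5), -52), (np.float64(-68.5), 118), (np.float64(-64.0), 62), (np.float64(-60.5), -72), (np.float64(-57.5), 71), (np.float64(-7.5), -183), (np.float64(8.5), 182), (np.float64(31.0), -181), (np.float64(40.5), 46), (np.float64(73.0), 54), (np.float64(81.5), -81), (np.float64(87.0), 66)]
deck 0.12 [(np.float64(-112.5), 41), (np.float64(-65.0), 65), (np.float64(-62.0), -91), (np.float64(-59.0), 92), (np.float64(-9.0), -185), (np.float64(8.5), 118), (np.float64(54.5), -92), (np.float64(57.0), 91), (np.float64(60.5), -62)]
deck 0.15 [(np.float64(-111.0), 42), (np.float64(-66.5), 68), (np.float64(-63.0), -84), (np.float64(-60.5), 79), (np.flo
[... 5322 characters left out ...]
 65), (np.float64(191.5), 85), (np.float64(115.5), -128), (np.float64(81.5), 58), (np.float64(53.5), -108), (np.float64(48.0), 115), (np.float64(44.0), -55), (np.float64(16.5), -102)]
rim x 0.04 [(np.float64(242.5), 41), (np.float64(224.5), 67), (np.float64(186.5), 82), (np.float64(118.0), -116), (np.float64(47.5), 57), (np.float64(16.5), -105)]
rim x 0.05 [(np.float64(242.5), 37), (np.float64(225.0), 64), (np.float64(221.5), -37), (np.float64(186.0), 49), (np.float64(114.5), -108)]
rim x 0.1 [(np.float64(246.5), -62), (np.float64(191.0), 48), (np.float64(105.0), -58), (np.float64(101.0), 81), (np.float64(96.0), -63), (np.float64(84.5), 110), (np.float64(63.0), -114), (np.float64(38.5), 39)]
```

View pics/o.png

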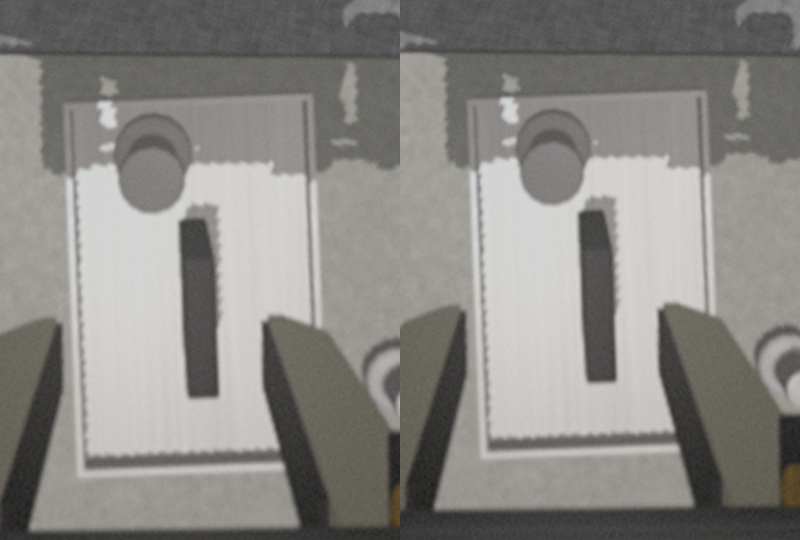

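```bash
python3 - <<'E'
from h import *
def ridge(g,axis):
    return g
P={n:dict(np.load(f"pics/{n}1.npz")) for n in("wrist","scene","side")}
st=.0005; xs=np.arange(-.15,.15,st); ys=np.arange(.27,-.29,-st)
im=[]
for n,p in P.items():
    o=ortho(p,.030,xs,ys); im.append(o)
    g=cv2.GaussianBlur(cv2.cvtColor(o,cv2.COLOR_BGR2GRAY).astype(float),(0,0),2.5)
    gx=cv2.Sobel(g,cv2.CV_64F,1,0); gy=cv2.Sobel(g,cv2.CV_64F,0,1)
    def fit(name,c,lo,hi,t,vert):
        # search edge near c within 12 mm, along t
        pts=[]
        for q in t:
            r=(gx[int((.27-q)/st)] if vert else gy[:,int((q+.15)/st)])
            co=xs if vert else ys
            m=np.where(abs(co-c)<.010)[0]; j=m[np.argmax(abs(r[m]))]
            if abs(r[j])>6: pts.append((q,co[j]))
        if len(pts)<6: print(n,name,'few',len(pts)); return
        pts=np.array(pts); k=np.ones(len(pts),bool)
        for _ in range(8):
            f=np.polyfit(pts[k,0],pts[k,1],1); e=abs(pts[:,1]-np.polyval(f,pts[:,0])); k=e<max(.0012,1.5*np.median(e))
        print(n,name,'slope %.4f mid %.1f n %d/%d'%(f[0],1e3*np.polyval(f,np.mean(t)),k.sum(),len(pts)))
    if n!="wrist":
        fit("deckL",-.115,0,0,np.arange(.02,.23,.005),1); fit("deckR",.115,0,0,np.arange(.02,.23,.005),1)
        fit("plateL",-.115,0,0,np.arange(-.25,-.02,.005),1); fit("plateR",.115,0,0,np.arange(-.25,-.02,.005),1)
        fit("step",0,0,0,np.arange(-.1,.1,.005),0)
    else:
        fit("deckL",-.115,0,0,np.arange(.13,.23,.004),1); fit("deckR",.115,0,0,np.arange(.13,.23,.004),1)
    fit("tail",.243,0,0,np.arange(-.1,.1,.005),0)
    if n!="wrist": fit("end",-.263,0,0,np.arange(-.1,.1,.005),0)
v=np.hstack([cv2.resize(i,None,fx=.44,fy=.44,interpolation=cv2.INTER_AREA) for i in im]); print(v.shape)
cv2.imwrite("pics/o2.png",v)
E
```

```text
wrist deckL slope 0.0103 mid -110.7 n 25/25
wrist deckR slope -0.1231 mid 112.8 n 16/25
wrist tail slope -0.0102 mid 241.5 n 40/40
scene deckL slope 0.0137 mid -108.5 n 36/42
scene deckR slope 0.0116 mid 119.8 n 41/42
scene plateL slope 0.0149 mid -119.4 n 32/46
scene plateR slope 0.0122 mid 111.0 n 45/46
scene step slope -0.0134 mid 3.3 n 40/40
scene tail slope -0.0126 mid 242.8 n 32/40
scene end slope -0.0911 mid -261.7 n 26/40
side deckL slope 0.0115 mid -115.1 n 31/42
side deckR slope -0.0986 mid 112.7 n 17/23
side plateL slope 0.0665 mid -112.5 n 19/31
side plateR slope 0.0120 mid 121.2 n 30/44
side step slope -0.0156 mid -0.8 n 35/40
side tail slope -0.0016 mid 241.5 n 23/37
side end slope 0.0000 mid -272.5 n 28/40
(493, 792, 3)
```

View pics/o2.png

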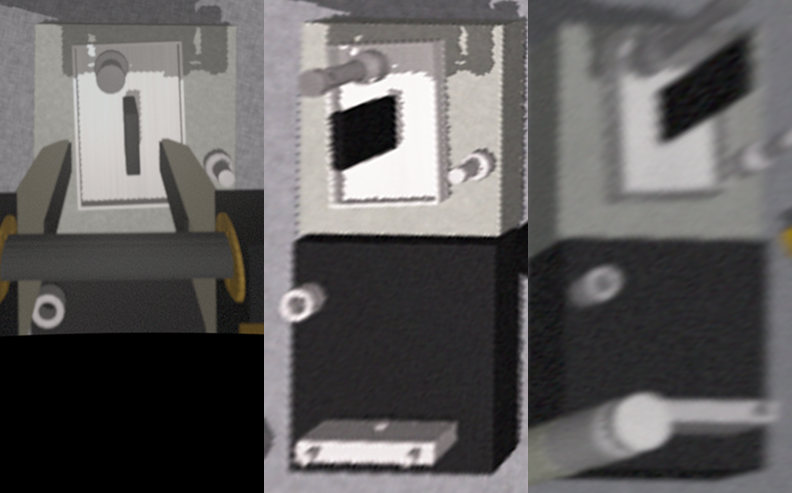

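The left panel (wrist) shows the tray turned about 2° against the deck. In the middle panel the step line (row 235) and the deck edges agree on a station yaw of about 0.253 rad. The stop bar sits around rows 425–465. I'll grasp the fin now.

>>> step_arm:
  commands:
    - {"dx": -0.214, "dy": 0.066, "dz": 0.2, "ax": 0, "ay": 0, "az": -0.0157, "jaw": 0.5}
    - {"dx": -0.214, "dy": 0.066, "dz": 0.4, "ax": 0, "ay": 0, "az": -0.0157, "jaw": 0.5}
    - {"dx": -0.214, "dy": 0.066, "dz": 0.55, "ax": 0, "ay": 0, "az": -0.0157, "jaw": 0.5}
    - {"dx": -0.214, "dy": 0.066, "dz": 0.62, "ax": 0, "ay": 0, "az": -0.0157, "jaw": 0.5}
    - {"dx": -0.214, "dy": 0.066, "dz": 0.66, "ax": 0, "ay": 0, "az": -0.0157, "jaw": 0.5}
    - {"dx": -0.214, "dy": 0.066, "dz": 0.66, "ax": 0, "ay": 0, "az": -0.0157, "jaw": 0.5}

```text
time: 5.55
tool_pos: [0.5488, 0.0558, 0.0534]
eef_rot: [0.594, 0.804, -0.0, -0.0]
contact_force: [0.9, 0.1, -0.2]
opening: 0.0466
gripper_force: 0.0
```

>>> step_arm:
  commands:
    - {"dx": 0, "dy": 0, "dz": 0, "ax": 0, "ay": 0, "az": 0, "jaw": 0}
    - {"dx": 0, "dy": 0, "dz": 0, "ax": 0, "ay": 0, "az": 0, "jaw": 0}
    - {"dx": 0, "dy": 0, "dz": 0, "ax": 0, "ay": 0, "az": 0, "jaw": 0}
    - {"dx": 0, "dy": 0, "dz": 0, "ax": 0, "ay": 0, "az": 0, "jaw": 0}
    - {"dx": 0, "dy": 0, "dz": 0, "ax": 0, "ay": 0, "az": 0, "jaw": 0}
  squeeze: 45

```text
time: 6.18
tool_pos: [0.549, 0.0558, 0.054]
eef_rot: [0.594, 0.804, 0.0, 0.0]
contact_force: [-0.3, -0.2, 3.1]
opening: 0.0134
gripper_force: 45.0
```

```bash
cat >> h.py <<'E'
YAW=0.253; O=np.array([0.588,-0.069])
def state():
    s=bot.observe(); q=R.from_quat(s["eef_rot"]); M=q.as_matrix()
    c,sn=np.cos(YAW),np.sin(YAW); S=np.array([[c,sn,0],[-sn,c,0],[0,0,1]])
    d=S@(s["tool_pos"]-np.r_[O,0]); T=S@M
    yaw=np.arctan2(T[1,1],T[0,1]); tilt=np.arctan2(T[2,0],np.hypot(T[0,0],T[1,0])) # tail-up positive
    print("t %.2f TCP st mm"%s["time"],np.round(d*1e3,2),"yaw mrad %.1f tilt mrad %.1f roll %.1f"%(yaw*1e3,tilt*1e3,T[2,1]*1e3),
      "F st",np.round(S@s["contact_force"],2),"M st",np.round(S@s["moment"],2),"open %.4f grip %.1f"%(s["opening"],s["gripper_force"]))
    return s,d,T
if __name__=="__main__": state()
E
python3 h.py
```

```text
t 6.17 TCP st mm [ -6.47 130.61  54.02] yaw mrad 45.9 tilt mrad -0.1 roll 0.5 F st [-0.37 -0.14  3.09] M st [-0.01  0.15  0.09] open 0.0134 grip 45.0
```

>>> step_arm:
  commands:
    - {"dx": -0.01, "dy": 0.002, "dz": 0, "ax": 0, "ay": 0, "az": 0.003, "jaw": 0}
    - {"dx": -0.03, "dy": 0.006, "dz": 0, "ax": 0, "ay": 0, "az": 0.008, "jaw": 0}
    - {"dx": -0.055, "dy": 0.011, "dz": 0, "ax": 0, "ay": 0, "az": 0.015, "jaw": 0}
    - {"dx": -0.08, "dy": 0.016, "dz": 0, "ax": 0, "ay": 0, "az": 0.022, "jaw": 0}
    - {"dx": -0.1, "dy": 0.019, "dz": 0, "ax": 0, "ay": 0, "az": 0.027, "jaw": 0}
    - {"dx": -0.109, "dy": 0.021, "dz": 0, "ax": 0, "ay": 0, "az": 0.0293, "jaw": 0}
    - {"dx": -0.109, "dy": 0.021, "dz": 0, "ax": 0, "ay": 0, "az": 0.0293, "jaw": 0}

```text
time: 7.05
tool_pos: [0.5613, 0.0353, 0.054]
eef_rot: [0.611, 0.791, 0.002, -0.002]
contact_force: [-2.6, 6.1, 5.0]
opening: 0.0139
gripper_force: 45.0
```

```bash
cat > m.py <<'E'
from h import *
import sys
tag=sys.argv[1]
state(); p=bot.snapshot("wrist")
np.savez(f"pics/w{tag}.npz",**{k:p[k] for k in("color","camera_matrix","k1","camera_from_world")})
for q in ["tray","part","tail","step"]:
    r=bot.spot_point(p,q)
    if r:
        v=np.array(r[0]["xyz"]); d=v[:2]-O; c,s=np.cos(YAW),np.sin(YAW)
        print(q,round(r[0]["conf"],2),"st mm",np.round([1e3*(c*d[0]+s*d[1]),1e3*(-s*d[0]+c*d[1]),1e3*v[2]],1))
E
python3 m.py 2; python3 - <<'E'
from h import *
p=dict(np.load("pics/w2.npz"))
st=.0005; xs=np.arange(-.14,.14,st); ys=np.arange(.25,-.02,-st)
a=ortho(p,.030,xs,ys); b=ortho(p,.044,xs,ys)
cv2.imwrite("pics/w2.png",np.hstack([a[:,::1][::1,80:480],b[:,80:480]]))
cv2.imwrite("pics/w2.png",cv2.resize(np.hstack([p["color"],]),None,fx=1,fy=1))
for nm,o in(("deck",a),("rim",b)):
    g=cv2.GaussianBlur(cv2.cvtColor(o,cv2.COLOR_BGR2GRAY).astype(float),(0,0),1.5)
    gx=cv2.Sobel(g,cv2.CV_64F,1,0)
    for y in (.05,.08,.11,.13,.15,.17,.19,.21):
        r=gx[int(round((.25-y)/st))]; k=[j for j in range(2,len(r)-2) if abs(r[j])>30 and abs(r[j])==abs(r[j-4:j+5]).max()]
        print(nm,y,[(round(float(xs[j])*1000,1),int(r[j])) for j in k])
E
```

```text
t 7.05 TCP st mm [  0.28 107.64  54.02] yaw mrad 2.0 tilt mrad 5.0 roll 0.0 F st [-1.01  6.57  4.96] M st [ 0.82  0.13 -0.04] open 0.0139 grip 45.0
tray 0.63 st mm [ -5.7 106.9  29.2]
part 0.94 st mm [-13.5 174.6  34.2]
tail 0.86 st mm [  0.9 200.5  26.2]
step 0.61 st mm [-0.7  0.5 27. ]
deck 0.05 [(-114.0, 36), (-105.5, -150), (-24.0, 92), (-14.5, -76), (-9.0, -77), (9.5, 182), (15.5, 74), (19.5, -31), (25.0, -89), (106.5, 131)]
deck 0.08 [(-114.0, 35), (-61.0, -105), (-57.5, 175), (-33.0, -158), (-12.0, -100), (12.5, 109), (34.0, 162), (58.5, -179), (61.5, 183), (65.0, -79), (79.0, -107), (81.5, 103), (90.0, -95), (112.0, 85)]
deck 0.11 [(-78.0, -79), (-64.5, 61), (-61.0, -77), (-58.0, 77), (-49.0, 101), (-32.0, -102), (-9.5, -162), (10.0, 167), (58.5, -92), (61.5, 90), (65.0, -65), (67.5, 53), (73.0, -31), (79.5, -61), (110.0, 77), (113.5, -35)]
deck 0.13 [(-114.5, 33), (-77.0, -77), (-64.5, 59), (-61.0, -79), (-58.0, 75), (-48.0, 106), (-31.0, -105), (-7.5, -159), (8.0, 164), (58.5, -95), (61.5, 95), (64.5, -69), (70.5, 81), (79.0, -75), (110.5, 75)]
deck 0.15 [(-77.5, -90), (-64
[... 793 characters left out ...]
, (57.0, 91), (60.0, -73), (102.0, 81)]
rim 0.13 [(-106.0, 30), (-72.5, -75), (-59.5, 68), (-56.5, -77), (-53.5, 75), (-45.5, 111), (-30.0, -106), (-7.5, -162), (8.0, 167), (54.0, -99), (57.0, 96), (60.0, -70), (64.0, 84), (73.5, -76), (101.5, 73)]
rim 0.15 [(-72.5, -85), (-60.0, 60), (-56.5, -81), (-53.5, 77), (54.0, -99), (56.5, 102), (60.0, -82), (101.5, 74)]
rim 0.17 [(-105.5, 40), (-56.5, -78), (-53.5, 74), (-44.0, -36), (-7.0, -45), (1.0, 59), (54.0, -106), (56.5, 106), (60.0, -77), (82.5, 87), (105.0, -45)]
rim 0.19 [(-86.5, -45), (-60.0, 61), (-57.0, -83), (-54.0, 79), (53.5, -106), (56.5, 112), (60.0, -72), (63.5, 64), (105.0, -41)]
rim 0.21 [(-106.0, -48), (12.5, 68), (105.0, -36)]
```

View pics/w2.png

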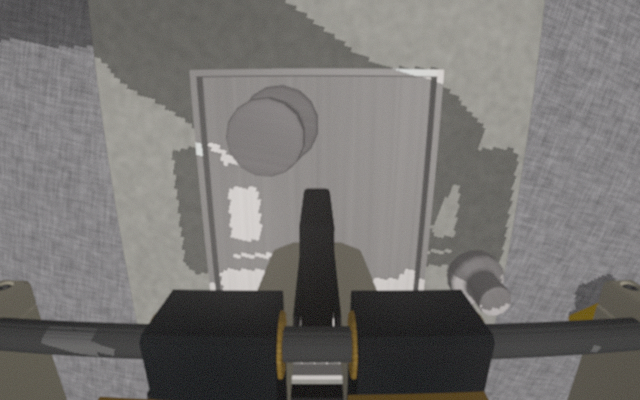

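The wrist view shows the deck edges and the tray rim parallel. Deck centre is at -0.3 mm and rim centre at 0.0 mm, so it is well centred. The part stands at (275,135). Now I'll tilt the nose up about the tail.

>>> step_arm:
  commands:
    - {"dx": 0.001, "dy": 0, "dz": -0.005, "ax": 0, "ay": -0.008, "az": 0, "jaw": 0}
    - {"dx": 0.002, "dy": 0, "dz": -0.01, "ax": 0, "ay": -0.016, "az": 0, "jaw": 0}
    - {"dx": 0.004, "dy": 0, "dz": -0.015, "ax": 0, "ay": -0.024, "az": 0, "jaw": 0}
    - {"dx": 0.005, "dy": 0, "dz": -0.02, "ax": 0, "ay": -0.032, "az": 0, "jaw": 0}
    - {"dx": 0.005, "dy": 0, "dz": -0.02, "ax": 0, "ay": -0.032, "az": 0, "jaw": 0}
    - {"dx": 0.005, "dy": 0, "dz": -0.02, "ax": 0, "ay": -0.032, "az": 0, "jaw": 0}

```text
time: 8.05
tool_pos: [0.5613, 0.0322, 0.0585]
eef_rot: [0.612, 0.79, -0.016, 0.02]
contact_force: [-0.3, 2.2, -0.9]
opening: 0.0137
gripper_force: 45.0
```

```bash
python3 m.py 3
```

```text
t 8.05 TCP st mm [ -0.48 104.61  58.49] yaw mrad -1.1 tilt mrad -50.5 roll -0.5 F st [ 0.3   2.21 -0.9 ] M st [ 1.18 -0.15 -0.01] open 0.0137 grip 45.0
tray 0.72 st mm [ -2.2 103.6  30.8]
part 0.71 st mm [205.3  24.3   2.1]
tail 0.86 st mm [  1.4 197.5  27.8]
step 0.84 st mm [-3.8  0.8 29.4]
```

```bash
cat > t.py <<'E'
from h import *
import sys
# tail rim rows & rim side columns in raw wrist images (camera rides with gripper)
def feats(tag):
    p=dict(np.load(f"pics/w{tag}.npz")); g=cv2.GaussianBlur(cv2.cvtColor(p["color"],cv2.COLOR_BGR2GRAY).astype(float),(0,0),1)
    return g
a=feats(sys.argv[1])
for t in sys.argv[2:]:
    b=feats(t)
    for nm,(y0,y1,x0,x1) in dict(tailL=(60,90,200,260),tailR=(60,90,340,430),left=(90,200,188,215),right=(100,220,425,445),fin=(180,240,295,340)).items():
        best=cv2.matchTemplate(b[y0-20:y1+20,x0-20:x1+20].astype(np.float32),a[y0:y1,x0:x1].astype(np.float32),cv2.TM_CCOEFF_NORMED)
        _,m,_,l=cv2.minMaxLoc(best); print(t,nm,"shift px",l[0]-20,l[1]-20,round(m,2))
E
python3 t.py 2 3
```

```text
3 tailL shift px 0 0 0.99
3 tailR shift px -7 20 0.52
3 left shift px -2 -20 0.77
3 right shift px 2 -20 0.92
3 fin shift px 0 0 1.0
```

>>> step_arm:
  commands:
    - {"dx": -0.012, "dy": 0, "dz": 0.0006, "ax": 0, "ay": 0, "az": 0, "jaw": 0}
    - {"dx": -0.035, "dy": 0, "dz": 0.0018, "ax": 0, "ay": 0, "az": 0, "jaw": 0}
    - {"dx": -0.06, "dy": 0, "dz": 0.003, "ax": 0, "ay": 0, "az": 0, "jaw": 0}
    - {"dx": -0.085, "dy": 0, "dz": 0.0043, "ax": 0, "ay": 0, "az": 0, "jaw": 0}
    - {"dx": -0.11, "dy": 0, "dz": 0.0055, "ax": 0, "ay": 0, "az": 0, "jaw": 0}
    - {"dx": -0.128, "dy": 0, "dz": 0.0064, "ax": 0, "ay": 0, "az": 0, "jaw": 0}
    - {"dx": -0.128, "dy": 0, "dz": 0.0064, "ax": 0, "ay": 0, "az": 0, "jaw": 0}

```text
time: 9.18
tool_pos: [0.5697, -0.0001, 0.0588]
eef_rot: [0.613, 0.79, -0.016, 0.02]
contact_force: [-1.4, 0.0, -3.0]
opening: 0.0134
gripper_force: 45.0
```

```bash
python3 h.py
```

```text
t 9.18 TCP st mm [-0.46 71.28 58.77] yaw mrad -1.8 tilt mrad -51.9 roll -0.0 F st [-1.33  0.39 -3.01] M st [0.25 0.13 0.07] open 0.0134 grip 45.0
```

>>> step_arm:
  commands:
    - {"dx": -0.0005, "dy": 0, "dz": 0.0018, "ax": 0, "ay": 0.0032, "az": 0, "jaw": 0}
    - {"dx": -0.001, "dy": 0, "dz": 0.0037, "ax": 0, "ay": 0.0064, "az": 0, "jaw": 0}
    - {"dx": -0.001, "dy": 0, "dz": 0.0037, "ax": 0, "ay": 0.0064, "az": 0, "jaw": 0}

```text
time: 9.55
tool_pos: [0.5697, -0.0003, 0.0579]
eef_rot: [0.613, 0.79, -0.013, 0.017]
contact_force: [0.2, -2.8, -0.8]
opening: 0.0141
gripper_force: 45.0
```

```bash
python3 h.py
```

```text
t 9.55 TCP st mm [-0.47 71.1  57.89] yaw mrad -1.6 tilt mrad -41.8 roll -0.0 F st [-0.52 -2.77 -0.77] M st [-0.35  0.16  0.  ] open 0.0141 grip 45.0
```

>>> step_arm:
  commands:
    - {"dx": -0.0003, "dy": 0, "dz": 0.0011, "ax": 0, "ay": 0.0019, "az": 0, "jaw": 0}
    - {"dx": -0.0005, "dy": 0, "dz": 0.0018, "ax": 0, "ay": 0.0032, "az": 0, "jaw": 0}
    - {"dx": -0.0005, "dy": 0, "dz": 0.0018, "ax": 0, "ay": 0.0032, "az": 0, "jaw": 0}

```text
time: 9.93
tool_pos: [0.5699, 0.0006, 0.0574]
eef_rot: [0.613, 0.79, -0.011, 0.014]
contact_force: [0.8, -2.5, -1.5]
opening: 0.0137
gripper_force: 45.0
```

```bash
python3 h.py
```

```text
t 9.93 TCP st mm [-0.14 71.87 57.38] yaw mrad -1.0 tilt mrad -35.8 roll 0.4 F st [ 0.14 -2.58 -1.48] M st [-0.49  0.09  0.07] open 0.0137 grip 45.0
```

>>> step_arm:
  commands:
    - {"dx": -0.0003, "dy": 0, "dz": 0.0011, "ax": 0, "ay": 0.0019, "az": 0, "jaw": 0}
    - {"dx": -0.0005, "dy": 0, "dz": 0.0018, "ax": 0, "ay": 0.0032, "az": 0, "jaw": 0}
    - {"dx": -0.0005, "dy": 0, "dz": 0.0018, "ax": 0, "ay": 0.0032, "az": 0, "jaw": 0}

```text
time: 10.3
tool_pos: [0.5699, 0.0009, 0.0573]
eef_rot: [0.612, 0.79, -0.009, 0.012]
contact_force: [-0.5, -2.2, 3.1]
opening: 0.0136
gripper_force: 45.0
```

```bash
python3 h.py
```

```text
t 10.30 TCP st mm [-5.000e-02  7.225e+01  5.730e+01] yaw mrad -0.3 tilt mrad -30.3 roll 0.6 F st [-1.07 -1.95  3.1 ] M st [-0.92  0.42 -0.03] open 0.0136 grip 45.0
```

>>> step_arm:
  commands:
    - {"dx": -0.0003, "dy": 0, "dz": 0.0011, "ax": 0, "ay": 0.0019, "az": 0, "jaw": 0}
    - {"dx": -0.0005, "dy": 0, "dz": 0.0018, "ax": 0, "ay": 0.0032, "az": 0, "jaw": 0}
    - {"dx": -0.0005, "dy": 0, "dz": 0.0018, "ax": 0, "ay": 0.0032, "az": 0, "jaw": 0}

```text
time: 10.68
tool_pos: [0.5698, 0.0011, 0.0573]
eef_rot: [0.612, 0.791, -0.007, 0.01]
contact_force: [-2.8, -1.0, 6.6]
opening: 0.0144
gripper_force: 45.0
```

```bash
python3 h.py
```

```text
t 10.68 TCP st mm [-6.000e-02  7.241e+01  5.727e+01] yaw mrad 0.0 tilt mrad -24.8 roll 0.6 F st [-2.93 -0.28  6.64] M st [-0.84  0.65  0.01] open 0.0144 grip 45.0
```

```bash
cat > plan.py <<'E'
import sys,numpy as np,json
# plan.py y0 z0 th0  n1 y1 z1 th1  n2 ... (mm, mrad nose-up, commanded); smooth per leg
a=list(map(float,sys.argv[1:])); y0,z0,t0=a[:3]; cur=np.array(a[:3]); rows=[]
for k in range(3,len(a),4):
    n=int(a[k]); g=np.array(a[k+1:k+4])
    for i in range(1,n+1): rows.append(cur+(g-cur)*i/n)
    cur=g
c,s=np.cos(t0/1e3),np.sin(t0/1e3)
for r in rows:
    dy,dz=r[0]-y0,r[1]-z0
    print("dx %.4f dz %.4f ay %.4f"%((c*dy-s*dz)/250,(-s*dy-c*dz)/250,-(r[2]-t0)/1e3/1.5708))
E
python3 plan.py 71.9 56.2 25  3 71.9 57.8 40  1 69 57.9 40.5 6 38 58.8 51.5 1 36 58.9 52 1 36 58.9 52
```

```text
dx -0.0001 dz -0.0021 ay -0.0032
dx -0.0001 dz -0.0043 ay -0.0064
dx -0.0002 dz -0.0064 ay -0.0095
dx -0.0118 dz -0.0065 ay -0.0099
dx -0.0324 dz -0.0066 ay -0.0110
dx -0.0531 dz -0.0067 ay -0.0122
dx -0.0738 dz -0.0068 ay -0.0134
dx -0.0945 dz -0.0068 ay -0.0145
dx -0.1151 dz -0.0069 ay -0.0157
dx -0.1358 dz -0.0070 ay -0.0169
dx -0.1438 dz -0.0072 ay -0.0172
dx -0.1438 dz -0.0072 ay -0.0172
```

>>> step_arm:
  commands:
    - {"dx": 0, "dy": 0, "dz": -0.002, "ax": 0, "ay": -0.0032, "az": 0, "jaw": 0}
    - {"dx": 0, "dy": 0, "dz": -0.0043, "ax": 0, "ay": -0.0064, "az": 0, "jaw": 0}
    - {"dx": 0, "dy": 0, "dz": -0.0064, "ax": 0, "ay": -0.0095, "az": 0, "jaw": 0}
    - {"dx": -0.012, "dy": 0, "dz": -0.0065, "ax": 0, "ay": -0.01, "az": 0, "jaw": 0}
    - {"dx": -0.032, "dy": 0, "dz": -0.0066, "ax": 0, "ay": -0.011, "az": 0, "jaw": 0}
    - {"dx": -0.053, "dy": 0, "dz": -0.0067, "ax": 0, "ay": -0.012, "az": 0, "jaw": 0}
    - {"dx": -0.074, "dy": 0, "dz": -0.0068, "ax": 0, "ay": -0.0134, "az": 0, "jaw": 0}
    - {"dx": -0.095, "dy": 0, "dz": -0.0068, "ax": 0, "ay": -0.0145, "az": 0, "jaw": 0}
    - {"dx": -0.115, "dy": 0, "dz": -0.0069, "ax": 0, "ay": -0.0157, "az": 0, "jaw": 0}
    - {"dx": -0.136, "dy": 0, "dz": -0.007, "ax": 0, "ay": -0.017, "az": 0, "jaw": 0}
    - {"dx": -0.144, "dy": 0, "dz": -0.0072, "ax": 0, "ay": -0.0172, "az": 0, "jaw": 0}
    - {"dx": -0.144, "dy": 0, "dz": -0.0072, "ax": 0, "ay": -0.0172, "az": 0, "jaw": 0}

```text
time: 12.18
tool_pos: [0.5787, -0.035, 0.0591]
eef_rot: [0.613, 0.79, -0.016, 0.021]
contact_force: [-0.5, 1.6, -0.8]
opening: 0.0138
gripper_force: 45.0
```

```bash
python3 h.py; python3 plan.py 35.9 58.9 52 6 2 60.1 64 1 -1 60.2 65 1 -1 60.2 65
```

```text
t 12.18 TCP st mm [-0.53 35.24 59.15] yaw mrad -1.3 tilt mrad -53.2 roll -0.2 F st [-0.1   1.65 -0.82] M st [0.98 0.05 0.04] open 0.0138 grip 45.0
dx -0.0226 dz 0.0004 ay -0.0013
dx -0.0452 dz 0.0008 ay -0.0025
dx -0.0678 dz 0.0011 ay -0.0038
dx -0.0904 dz 0.0015 ay -0.0051
dx -0.1131 dz 0.0019 ay -0.0064
dx -0.1357 dz 0.0023 ay -0.0076
dx -0.1477 dz 0.0025 ay -0.0083
dx -0.1477 dz 0.0025 ay -0.0083
```

>>> step_arm:
  commands:
    - {"dx": -0.012, "dy": 0, "dz": 0.0002, "ax": 0, "ay": -0.0007, "az": 0, "jaw": 0}
    - {"dx": -0.034, "dy": 0, "dz": 0.0006, "ax": 0, "ay": -0.002, "az": 0, "jaw": 0}
    - {"dx": -0.057, "dy": 0, "dz": 0.001, "ax": 0, "ay": -0.0032, "az": 0, "jaw": 0}
    - {"dx": -0.08, "dy": 0, "dz": 0.0013, "ax": 0, "ay": -0.0045, "az": 0, "jaw": 0}
    - {"dx": -0.102, "dy": 0, "dz": 0.0017, "ax": 0, "ay": -0.0057, "az": 0, "jaw": 0}
    - {"dx": -0.124, "dy": 0, "dz": 0.002, "ax": 0, "ay": -0.007, "az": 0, "jaw": 0}
    - {"dx": -0.14, "dy": 0, "dz": 0.0023, "ax": 0, "ay": -0.008, "az": 0, "jaw": 0}
    - {"dx": -0.148, "dy": 0, "dz": 0.0025, "ax": 0, "ay": -0.0083, "az": 0, "jaw": 0}
    - {"dx": -0.148, "dy": 0, "dz": 0.0025, "ax": 0, "ay": -0.0083, "az": 0, "jaw": 0}

```text
time: 13.3
tool_pos: [0.5879, -0.0706, 0.0604]
eef_rot: [0.612, 0.79, -0.02, 0.026]
contact_force: [0.2, 1.2, -1.9]
opening: 0.0143
gripper_force: 45.0
```

```bash
python3 m.py 4; python3 t.py 2 4 
```

```text
t 13.30 TCP st mm [-0.48 -1.5  60.43] yaw mrad -1.0 tilt mrad -66.1 roll -0.1 F st [ 0.44  1.1  -1.88] M st [0.66 0.06 0.01] open 0.0143 grip 45.0
tray 0.75 st mm [-0.6 -0.5 34.7]
part 0.72 st mm [-15.4  59.4  34.6]
tail 0.76 st mm [ 1.3 90.9 26.3]
4 tailL shift px 0 0 0.64
4 tailR shift px -2 18 0.52
4 left shift px -1 -20 0.68
4 right shift px 2 -20 0.74
4 fin shift px 0 0 1.0
```

```bash
python3 plan.py -1 60.2 65 2 -9 60.5 69 4 -25 61.2 35 4 -40 60.6 0 1 -40 60.5 0
```

```text
dx -0.0160 dz 0.0004 ay -0.0013
dx -0.0320 dz 0.0009 ay -0.0025
dx -0.0480 dz 0.0012 ay 0.0029
dx -0.0640 dz 0.0016 ay 0.0083
dx -0.0800 dz 0.0019 ay 0.0137
dx -0.0961 dz 0.0022 ay 0.0191
dx -0.1110 dz 0.0038 ay 0.0247
dx -0.1259 dz 0.0054 ay 0.0302
dx -0.1408 dz 0.0070 ay 0.0358
dx -0.1558 dz 0.0085 ay 0.0414
dx -0.1557 dz 0.0089 ay 0.0414
```

>>> step_arm:
  commands:
    - {"dx": -0.016, "dy": 0, "dz": 0.0004, "ax": 0, "ay": -0.0013, "az": 0, "jaw": 0}
    - {"dx": -0.032, "dy": 0, "dz": 0.0009, "ax": 0, "ay": -0.0025, "az": 0, "jaw": 0}
    - {"dx": -0.048, "dy": 0.001, "dz": 0.0012, "ax": 0, "ay": 0.0029, "az": 0, "jaw": 0}
    - {"dx": -0.064, "dy": 0.001, "dz": 0.0016, "ax": 0, "ay": 0.0083, "az": 0, "jaw": 0}
    - {"dx": -0.08, "dy": 0.002, "dz": 0.0019, "ax": 0, "ay": 0.0137, "az": 0, "jaw": 0}
    - {"dx": -0.096, "dy": 0.002, "dz": 0.0022, "ax": 0, "ay": 0.0191, "az": 0, "jaw": 0}
    - {"dx": -0.111, "dy": 0.002, "dz": 0.0038, "ax": 0, "ay": 0.0247, "az": 0, "jaw": 0}
    - {"dx": -0.126, "dy": 0.002, "dz": 0.0054, "ax": 0, "ay": 0.0302, "az": 0, "jaw": 0}
    - {"dx": -0.141, "dy": 0.002, "dz": 0.007, "ax": 0, "ay": 0.0358, "az": 0, "jaw": 0}
    - {"dx": -0.156, "dy": 0.002, "dz": 0.0085, "ax": 0, "ay": 0.0414, "az": 0, "jaw": 0}
    - {"dx": -0.156, "dy": 0.002, "dz": 0.0089, "ax": 0, "ay": 0.0414, "az": 0, "jaw": 0}

```text
time: 14.92
tool_pos: [0.5982, -0.1087, 0.0608]
eef_rot: [0.613, 0.79, -0.0, 0.0]
contact_force: [-0.8, 1.0, -5.7]
opening: 0.0138
gripper_force: 45.0
```

```bash
python3 m.py 5; python3 t.py 2 5 
```

```text
t 14.93 TCP st mm [-6.000e-02 -4.095e+01  6.077e+01] yaw mrad -1.9 tilt mrad -0.8 roll 0.0 F st [-0.53  1.14 -5.75] M st [-0.15  0.   -0.04] open 0.0138 grip 45.0
tray 0.77 st mm [ -2.4 -40.9  35.8]
part 0.76 st mm [-14.8  22.4  41.8]
tail 0.56 st mm [ 1.1 53.3 30.6]
5 tailL shift px 0 0 0.99
5 tailR shift px 20 0 0.75
5 left shift px -1 -14 0.71
5 right shift px -1 9 0.63
5 fin shift px 0 0 1.0
```

>>> step_arm:
  commands:
    - {"dx": 0, "dy": 0, "dz": 0.0008, "ax": 0, "ay": 0, "az": 0, "jaw": 0}
    - {"dx": 0, "dy": 0, "dz": 0.0016, "ax": 0, "ay": 0, "az": 0, "jaw": 0}
    - {"dx": 0, "dy": 0, "dz": 0.0016, "ax": 0, "ay": 0, "az": 0, "jaw": 0}

```text
time: 15.55
tool_pos: [0.5981, -0.1075, 0.0604]
eef_rot: [0.612, 0.79, -0.0, 0.0]
contact_force: [0.5, 0.5, -7.2]
opening: 0.0143
gripper_force: 45.0
```

```bash
python3 h.py
```

```text
t 15.55 TCP st mm [  0.18 -39.77  60.37] yaw mrad -0.5 tilt mrad -0.1 roll -0.1 F st [ 0.56  0.37 -7.15] M st [-0.24  0.03 -0.03] open 0.0143 grip 45.0
```

>>> step_arm:
  commands:
    - {"dx": 0, "dy": 0, "dz": 0.0008, "ax": 0, "ay": 0, "az": 0, "jaw": 0}
    - {"dx": 0, "dy": 0, "dz": 0.0016, "ax": 0, "ay": 0, "az": 0, "jaw": 0}
    - {"dx": 0, "dy": 0, "dz": 0.0016, "ax": 0, "ay": 0, "az": 0, "jaw": 0}

```text
time: 15.92
tool_pos: [0.5982, -0.1075, 0.0603]
eef_rot: [0.613, 0.79, 0.0, 0.0]
contact_force: [-0.7, 0.3, -2.5]
opening: 0.0136
gripper_force: 45.0
```

```bash
python3 h.py
```

```text
t 15.93 TCP st mm [  0.22 -39.84  60.28] yaw mrad -0.7 tilt mrad -0.1 roll 0.2 F st [-0.63  0.47 -2.51] M st [0.03 0.2  0.01] open 0.0136 grip 45.0
```

>>> step_arm:
  commands:
    - {"dx": -0.015, "dy": 0, "dz": 0.0004, "ax": 0, "ay": 0, "az": 0, "jaw": 0}
    - {"dx": -0.045, "dy": 0, "dz": 0.0004, "ax": 0, "ay": 0, "az": 0, "jaw": 0}
    - {"dx": -0.075, "dy": 0, "dz": 0.0004, "ax": 0, "ay": 0, "az": 0, "jaw": 0}
    - {"dx": -0.105, "dy": 0, "dz": 0.0004, "ax": 0, "ay": 0, "az": 0, "jaw": 0}
    - {"dx": -0.135, "dy": 0, "dz": 0.0004, "ax": 0, "ay": 0, "az": 0, "jaw": 0}
    - {"dx": -0.165, "dy": 0, "dz": 0.0004, "ax": 0, "ay": 0, "az": 0, "jaw": 0}
    - {"dx": -0.195, "dy": 0, "dz": 0.0004, "ax": 0, "ay": 0, "az": 0, "jaw": 0}
    - {"dx": -0.215, "dy": 0, "dz": 0.0004, "ax": 0, "ay": 0, "az": 0, "jaw": 0}
    - {"dx": -0.22, "dy": 0, "dz": 0.0004, "ax": 0, "ay": 0, "az": 0, "jaw": 0}
    - {"dx": -0.22, "dy": 0, "dz": 0.0004, "ax": 0, "ay": 0, "az": 0, "jaw": 0}

```text
time: 17.18
tool_pos: [0.6119, -0.1605, 0.0601]
eef_rot: [0.613, 0.79, 0.0, -0.0]
contact_force: [-0.8, 4.7, 2.0]
opening: 0.014
gripper_force: 45.0
```

```bash
python3 m.py 6; python3 - <<'E'
from h import *
p=dict(np.load("pics/w6.npz"))
cv2.imwrite("pics/w6.png",p["color"])
st=.0005; xs=np.arange(-.14,.14,st); ys=np.arange(.1,-.2,-st)
for nm,z,yl in(("deck",.030,(.02,.03,.04,.05,.06,.07)),("plate",.0362,(-.06,-.04,-.02,-.01)),("rim",.0502,(-.08,-.06,-.04,-.02,-.01))):
    o=ortho(p,z,xs,ys)
    g=cv2.GaussianBlur(cv2.cvtColor(o,cv2.COLOR_BGR2GRAY).astype(float),(0,0),1.5)
    gx=cv2.Sobel(g,cv2.CV_64F,1,0)
    for y in yl:
        r=gx[int(round((.1-y)/st))]; k=[j for j in range(4,len(r)-4) if abs(r[j])>30 and abs(r[j])==abs(r[j-4:j+5]).max()]
        print(nm,y,[(round(float(xs[j])*1000,1),int(r[j])) for j in k if abs(xs[j])>.05])
E
```

```text
t 17.18 TCP st mm [  0.2  -94.53  60.11] yaw mrad -1.1 tilt mrad 0.9 roll 0.1 F st [0.38 4.77 2.  ] M st [ 1.78  0.03 -0.02] open 0.0140 grip 45.0
tray 0.88 st mm [ -1.3 -92.2  35. ]
part 0.77 st mm [-15.8 -29.1  39.9]
tail 0.84 st mm [ 3.3 -4.6 35.1]
step 0.77 st mm [ 0.8  1.5 31.3]
deck 0.02 [(-114.0, 53), (-83.5, -52)]
deck 0.03 [(-92.0, -80), (113.5, -45)]
deck 0.04 []
deck 0.05 []
deck 0.06 []
deck 0.07 []
plate -0.06 [(-116.0, 72), (-102.5, -74), (-96.0, 97), (-85.0, -127), (-77.0, -68), (-64.5, 184), (-61.0, -91), (-58.0, 85), (58.5, -111), (61.0, 115), (65.0, -210), (109.5, 31), (113.5, 167)]
plate -0.04 [(-114.0, -142), (-64.5, 272), (-61.0, -196), (-57.5, 159), (58.5, -118), (61.0, 120), (65.0, -215), (113.5, 176)]
plate -0.02 [(-114.5, -143), (-64.5, 284), (-61.0, -205), (-57.5, 174), (58.5, -121), (61.0, 122), (65.0, -216), (113.5, 188)]
plate -0.01 [(-114.0, -164), (-64.5, 250), (-61.5, -146), (-58.0, 87), (58.5, -123), (61.5, 130), (65.0, -212), (113.5, 161)]
rim -0.08 [(-106.0, -125), (-103.0, 145), (-82.0, -112), (-59.5, 175), (-56.5, -91), (-53.5, 88), (54.0, -111), (57.0, 107), (60.0, -179), (105.5, 163)]
rim -0.06 [(-108.5, 75), (-101.0, -143), (-95.5, -67), (-85.0, 183), (-79.0, -119), (-70.5, -70), (-59.5, 179), (-56.5, -89), (-53.5, 86), (54.0, -118), (56.5, 118), (60.0, -216), (105.0, 156), (128.0, -32)]
rim -0.04 [(-105.5, -140), (-60.0, 299), (-56.5, -202), (-53.0, 119), (54.0, -122), (57.0, 126), (60.0, -222), (105.0, 173)]
rim -0.02 [(-106.0, -144), (-60.0, 280), (-56.5, -209), (-53.0, 188), (54.0, -126), (56.5, 123), (60.0, -222), (105.0, 190)]
rim -0.01 [(-106.0, -166), (-60.0, 236), (-53.5, 91), (54.0, -129), (57.0, 130), (60.0, -208), (105.0, 165)]
```

View pics/w6.png

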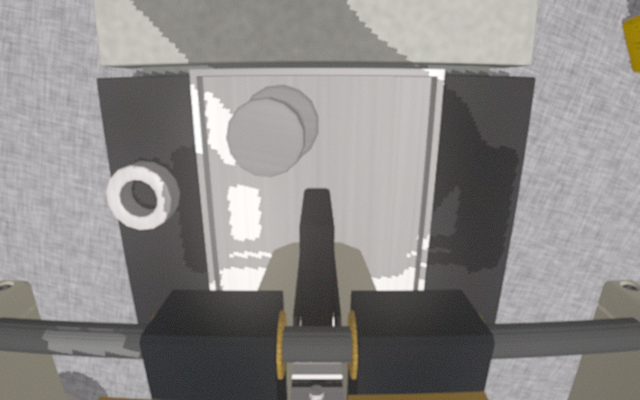

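The wrist view shows the tray centred between the plate edges (plate centre -0.3 mm, rim 0.0 mm). The ring is clear at (143,194) and the part has not moved. I'll estimate the stop's face from the earlier scene picture.

```bash
python3 - <<'E'
from h import *
for n in("scene","side"):
    p=dict(np.load(f"pics/{n}1.npz")); st=.0005; xs=np.arange(-.1,.1,st); ys=np.arange(-.16,-.27,-st)
    o=ortho(p,.0642,xs,ys); g=cv2.GaussianBlur(cv2.cvtColor(o,cv2.COLOR_BGR2GRAY).astype(float),(0,0),2)
    gy=cv2.Sobel(g,cv2.CV_64F,0,1)
    for x in (-.06,-.04,-.02,.0,.03,.05,.065):
        r=gy[:,int(round((x+.1)/st))]; k=[j for j in range(4,len(r)-4) if abs(r[j])>10 and abs(r[j])==abs(r[j-4:j+5]).max()]
        print(n,x,[(round(float(ys[j])*1000,1),int(r[j])) for j in k])
E
```

```text
scene -0.06 [(-191.0, 37), (-199.5, 94), (-209.5, -82), (-214.5, 58), (-225.0, -146), (-234.0, 70)]
scene -0.04 [(-178.0, 45), (-200.5, 104), (-224.5, -156), (-234.5, 66)]
scene -0.02 [(-176.5, 47), (-201.0, 88), (-223.5, -139), (-233.5, 72)]
scene 0.0 [(-177.0, 57), (-200.0, 93), (-223.5, -134), (-234.0, 71)]
scene 0.03 [(-169.0, -14), (-177.5, 41), (-201.0, 82), (-223.5, -140), (-233.5, 65)]
scene 0.05 [(-177.0, 47), (-200.5, 102), (-210.0, -68), (-215.5, 61), (-225.5, -119), (-234.0, 72)]
scene 0.065 [(-178.0, 43), (-201.0, 104), (-206.5, -21), (-211.5, 12), (-224.0, -176), (-234.0, 74)]
side -0.06 [(-196.5, 51), (-256.0, -87)]
side -0.04 [(-202.5, 59), (-226.5, -32), (-240.0, -32)]
side -0.02 [(-203.0, 66), (-226.0, -44), (-240.5, -29)]
side 0.0 [(-171.0, 12), (-202.0, 69), (-227.5, -39), (-239.5, -23)]
side 0.03 [(-203.5, 60), (-227.0, -43), (-237.0, -24)]
side 0.05 [(-202.5, 57), (-209.5, -13), (-219.5, 21), (-228.0, -51), (-250.5, -14)]
side 0.065 [(-203.5, 23), (-218.5, 15), (-226.0, -32)]
```

>>> step_arm:
  commands:
    - {"dx": 0, "dy": 0, "dz": -0.001, "ax": 0, "ay": 0, "az": 0, "jaw": 0}
    - {"dx": -0.01, "dy": 0, "dz": -0.001, "ax": 0, "ay": 0, "az": 0, "jaw": 0}
    - {"dx": -0.025, "dy": 0, "dz": -0.001, "ax": 0, "ay": 0, "az": 0, "jaw": 0}
    - {"dx": -0.038, "dy": 0, "dz": -0.001, "ax": 0, "ay": 0, "az": 0, "jaw": 0}
    - {"dx": -0.048, "dy": 0, "dz": -0.001, "ax": 0, "ay": 0, "az": 0, "jaw": 0}
    - {"dx": -0.052, "dy": 0, "dz": -0.001, "ax": 0, "ay": 0, "az": 0, "jaw": 0}
    - {"dx": -0.052, "dy": 0, "dz": -0.001, "ax": 0, "ay": 0, "az": 0, "jaw": 0}

```text
time: 18.3
tool_pos: [0.6152, -0.1729, 0.0601]
eef_rot: [0.612, 0.791, 0.0, -0.0]
contact_force: [-1.8, 4.7, 2.8]
opening: 0.0137
gripper_force: 45.0
```

```bash
python3 h.py
```

```text
t 18.30 TCP st mm [   0.3  -107.41   60.08] yaw mrad -0.2 tilt mrad 0.5 roll 0.0 F st [-0.52  5.03  2.79] M st [ 1.84 -0.09  0.  ] open 0.0137 grip 45.0
```

>>> step_arm:
  commands:
    - {"dx": -0.004, "dy": 0, "dz": 0, "ax": 0, "ay": 0, "az": 0, "jaw": 0}
    - {"dx": -0.008, "dy": 0, "dz": 0, "ax": 0, "ay": 0, "az": 0, "jaw": 0}
    - {"dx": -0.008, "dy": 0, "dz": 0, "ax": 0, "ay": 0, "az": 0, "jaw": 0}

```text
time: 18.68
tool_pos: [0.6157, -0.1747, 0.0601]
eef_rot: [0.612, 0.791, 0.0, -0.0]
contact_force: [-1.6, 4.4, 3.7]
opening: 0.0139
gripper_force: 45.0
```

```bash
python3 h.py
```

```text
t 18.68 TCP st mm [   0.33 -109.21   60.08] yaw mrad -0.0 tilt mrad 0.8 roll 0.0 F st [-0.47  4.65  3.69] M st [1.84 0.02 0.01] open 0.0139 grip 45.0
```

>>> step_arm:
  commands:
    - {"dx": -0.004, "dy": 0, "dz": -0.0012, "ax": 0, "ay": 0, "az": 0, "jaw": 0}
    - {"dx": -0.008, "dy": 0, "dz": -0.0012, "ax": 0, "ay": 0, "az": 0, "jaw": 0}
    - {"dx": -0.008, "dy": 0, "dz": -0.0012, "ax": 0, "ay": 0, "az": 0, "jaw": 0}

```text
time: 19.05
tool_pos: [0.6161, -0.1767, 0.0601]
eef_rot: [0.612, 0.791, 0.0, -0.0]
contact_force: [-0.6, 4.4, 0.6]
opening: 0.0139
gripper_force: 45.0
```

```bash
python3 h.py
```

```text
t 19.05 TCP st mm [   0.28 -111.28   60.07] yaw mrad 0.1 tilt mrad 0.6 roll -0.2 F st [0.48 4.38 0.56] M st [ 1.8  -0.13  0.05] open 0.0139 grip 45.0
```

>>> step_arm:
  commands:
    - {"dx": -0.002, "dy": 0, "dz": 0, "ax": 0, "ay": 0, "az": 0, "jaw": 0}
    - {"dx": -0.004, "dy": 0, "dz": 0, "ax": 0, "ay": 0, "az": 0, "jaw": 0}
    - {"dx": -0.004, "dy": 0, "dz": 0, "ax": 0, "ay": 0, "az": 0, "jaw": 0}

```text
time: 19.42
tool_pos: [0.6163, -0.1775, 0.0601]
eef_rot: [0.612, 0.791, 0.0, -0.0]
contact_force: [-0.2, 5.9, 1.1]
opening: 0.0138
gripper_force: 45.0
```

```bash
python3 h.py
```

```text
t 19.43 TCP st mm [   0.29 -112.13   60.07] yaw mrad 0.1 tilt mrad 0.8 roll -0.2 F st [1.33 5.77 1.15] M st [ 1.84 -0.12  0.03] open 0.0138 grip 45.0
```

>>> step_arm:
  commands:
    - {"dx": -0.002, "dy": 0, "dz": 0, "ax": 0, "ay": 0, "az": 0, "jaw": 0}
    - {"dx": -0.004, "dy": 0, "dz": 0, "ax": 0, "ay": 0, "az": 0, "jaw": 0}
    - {"dx": -0.004, "dy": 0, "dz": 0, "ax": 0, "ay": 0, "az": 0, "jaw": 0}

```text
time: 19.8
tool_pos: [0.6166, -0.1784, 0.0601]
eef_rot: [0.612, 0.791, 0.0, -0.0]
contact_force: [-1.1, 6.5, 0.2]
opening: 0.0137
gripper_force: 45.0
```

```bash
python3 h.py
```

```text
t 19.80 TCP st mm [   0.3  -113.07   60.07] yaw mrad 0.1 tilt mrad 0.9 roll -0.2 F st [0.54 6.62 0.24] M st [ 1.81 -0.12  0.04] open 0.0137 grip 45.0
```

>>> step_arm:
  commands:
    - {"dx": -0.002, "dy": 0, "dz": 0, "ax": 0, "ay": 0, "az": 0, "jaw": 0}
    - {"dx": -0.004, "dy": 0, "dz": 0, "ax": 0, "ay": 0, "az": 0, "jaw": 0}
    - {"dx": -0.004, "dy": 0, "dz": 0, "ax": 0, "ay": 0, "az": 0, "jaw": 0}

```text
time: 20.18
tool_pos: [0.6168, -0.1793, 0.0601]
eef_rot: [0.612, 0.791, 0.0, -0.0]
contact_force: [-0.7, 5.7, 0.7]
opening: 0.0134
gripper_force: 45.0
```

```bash
python3 h.py
```

```text
t 20.18 TCP st mm [   0.29 -114.04   60.09] yaw mrad 0.1 tilt mrad 1.0 roll -0.2 F st [0.71 5.67 0.69] M st [ 1.84 -0.14  0.03] open 0.0134 grip 45.0
```

>>> step_arm:
  commands:
    - {"dx": -0.002, "dy": 0, "dz": 0, "ax": 0, "ay": 0, "az": 0, "jaw": 0}
    - {"dx": -0.004, "dy": 0, "dz": 0, "ax": 0, "ay": 0, "az": 0, "jaw": 0}
    - {"dx": -0.004, "dy": 0, "dz": 0, "ax": 0, "ay": 0, "az": 0, "jaw": 0}

```text
time: 20.55
tool_pos: [0.6171, -0.1803, 0.0601]
eef_rot: [0.612, 0.791, 0.0, -0.0]
contact_force: [-1.1, 5.8, 1.7]
opening: 0.0134
gripper_force: 45.0
```

```bash
python3 h.py
```

```text
t 20.55 TCP st mm [   0.28 -115.     60.09] yaw mrad 0.2 tilt mrad 1.0 roll -0.2 F st [0.38 5.88 1.72] M st [ 1.79 -0.17  0.07] open 0.0134 grip 45.0
```

>>> step_arm:
  commands:
    - {"dx": -0.002, "dy": 0, "dz": 0, "ax": 0, "ay": 0, "az": 0, "jaw": 0}
    - {"dx": -0.004, "dy": 0, "dz": 0, "ax": 0, "ay": 0, "az": 0, "jaw": 0}
    - {"dx": -0.004, "dy": 0, "dz": 0, "ax": 0, "ay": 0, "az": 0, "jaw": 0}

```text
time: 20.92
tool_pos: [0.6171, -0.1803, 0.0601]
eef_rot: [0.612, 0.791, 0.0, -0.001]
contact_force: [-2.6, 6.9, 1.8]
opening: 0.0138
gripper_force: 45.0
```

```bash
python3 h.py
```

```text
t 20.93 TCP st mm [   0.27 -115.04   60.05] yaw mrad 0.7 tilt mrad 2.4 roll -0.7 F st [-0.78  7.29  1.81] M st [ 1.97 -0.06  0.01] open 0.0138 grip 45.0
```

>>> step_arm:
  commands:
    - {"dx": -0.002, "dy": 0, "dz": 0, "ax": 0, "ay": 0, "az": 0, "jaw": 0}
    - {"dx": -0.004, "dy": 0, "dz": 0, "ax": 0, "ay": 0, "az": 0, "jaw": 0}
    - {"dx": -0.004, "dy": 0, "dz": 0, "ax": 0, "ay": 0, "az": 0, "jaw": 0}

```text
time: 21.3
tool_pos: [0.6171, -0.1803, 0.0601]
eef_rot: [0.612, 0.791, 0.001, -0.002]
contact_force: [-2.8, 8.6, 3.4]
opening: 0.0137
gripper_force: 45.0
```

```bash
python3 h.py
```

```text
t 21.30 TCP st mm [   0.28 -115.02   60.06] yaw mrad 1.2 tilt mrad 3.9 roll -1.0 F st [-0.52  8.99  3.4 ] M st [ 2.09  0.02 -0.01] open 0.0137 grip 45.0
```

>>> step_arm:
  commands:
    - {"dx": -0.002, "dy": 0, "dz": -0.0008, "ax": 0, "ay": 0, "az": 0, "jaw": 0}
    - {"dx": -0.004, "dy": 0, "dz": -0.0008, "ax": 0, "ay": 0, "az": 0, "jaw": 0}
    - {"dx": -0.006, "dy": 0, "dz": -0.0008, "ax": 0, "ay": 0, "az": 0, "jaw": 0}
    - {"dx": -0.006, "dy": 0, "dz": -0.0008, "ax": 0, "ay": 0, "az": 0, "jaw": 0}

```text
time: 21.8
tool_pos: [0.617, -0.1803, 0.06]
eef_rot: [0.611, 0.791, 0.001, -0.003]
contact_force: [-4.2, 10.9, 4.1]
opening: 0.014
gripper_force: 45.0
```

```bash
python3 h.py
```

```text
t 21.80 TCP st mm [   0.24 -115.     60.04] yaw mrad 1.9 tilt mrad 6.1 roll -1.8 F st [-1.38 11.64  4.13] M st [ 2.24 -0.01 -0.05] open 0.0140 grip 45.0
```

>>> step_arm:
  commands:
    - {"dx": 0.004, "dy": 0, "dz": 0, "ax": 0, "ay": 0, "az": 0, "jaw": 0}
    - {"dx": 0.008, "dy": 0, "dz": 0, "ax": 0, "ay": 0, "az": 0, "jaw": 0}
    - {"dx": 0.008, "dy": 0, "dz": 0, "ax": 0, "ay": 0, "az": 0, "jaw": 0}

```text
time: 22.18
tool_pos: [0.6171, -0.1803, 0.0601]
eef_rot: [0.612, 0.791, 0.001, -0.001]
contact_force: [-2.3, 7.5, 1.2]
opening: 0.0138
gripper_force: 45.0
```

```bash
python3 h.py
```

```text
t 22.18 TCP st mm [   0.27 -115.04   60.08] yaw mrad 0.9 tilt mrad 3.0 roll -0.9 F st [-0.34  7.85  1.24] M st [ 1.99 -0.12 -0.05] open 0.0138 grip 45.0
```

>>> step_arm:
  commands:
    - {"dx": 0.004, "dy": 0, "dz": 0, "ax": 0, "ay": 0, "az": 0, "jaw": 0}
    - {"dx": 0.006, "dy": 0, "dz": 0, "ax": 0, "ay": 0, "az": 0, "jaw": 0}
    - {"dx": 0.006, "dy": 0, "dz": 0, "ax": 0, "ay": 0, "az": 0, "jaw": 0}
    - {"dx": 0.006, "dy": 0, "dz": 0, "ax": 0, "ay": 0, "az": 0, "jaw": 0.3}
    - {"dx": 0.006, "dy": 0, "dz": 0, "ax": 0, "ay": 0, "az": 0, "jaw": 0.5}
    - {"dx": 0.006, "dy": 0, "dz": 0, "ax": 0, "ay": 0, "az": 0, "jaw": 0.5}
    - {"dx": 0.006, "dy": 0, "dz": 0, "ax": 0, "ay": 0, "az": 0, "jaw": 0.5}

```text
time: 23.05
tool_pos: [0.6172, -0.1821, 0.0608]
eef_rot: [0.613, 0.79, -0.0, 0.001]
contact_force: [-0.3, 0.9, -0.1]
opening: 0.0454
gripper_force: 0.0
```

```bash
python3 h.py
```

```text
t 23.05 TCP st mm [ 1.0000e-02 -1.1678e+02  6.0770e+01] yaw mrad -1.2 tilt mrad -1.5 roll 0.3 F st [-0.05  0.96 -0.09] M st [-0.05  0.07  0.02] open 0.0454 grip 0.0
```

>>> step_arm:
  commands:
    - {"dx": 0, "dy": 0, "dz": -0.06, "ax": 0, "ay": 0, "az": 0, "jaw": 0.5}
    - {"dx": 0, "dy": 0, "dz": -0.15, "ax": 0, "ay": 0, "az": 0, "jaw": 0.5}
    - {"dx": 0, "dy": 0, "dz": -0.3, "ax": 0, "ay": 0, "az": 0, "jaw": 0.5}
    - {"dx": 0, "dy": 0, "dz": -0.45, "ax": 0, "ay": 0, "az": 0, "jaw": 0.5}
    - {"dx": 0.2, "dy": 0, "dz": -0.6, "ax": 0, "ay": 0, "az": 0, "jaw": 0.5}
    - {"dx": 0.3, "dy": 0, "dz": -0.7, "ax": 0, "ay": 0, "az": 0, "jaw": 0.5}
    - {"dx": 0.3, "dy": 0, "dz": -0.7, "ax": 0, "ay": 0, "az": 0, "jaw": 0.5}

```text
time: 23.92
tool_pos: [0.6, -0.1062, 0.239]
eef_rot: [0.611, 0.792, 0.002, 0.003]
contact_force: [0.4, -0.4, -0.1]
opening: 0.0464
gripper_force: 0.0
```

```bash
python3 m.py 7; python3 - <<'E'
from h import *
p=dict(np.load("pics/w7.npz"))
s=bot.snapshot("scene")["color"]; c=cv2.resize(s[150:310,170:410],(600,400),interpolation=cv2.INTER_CUBIC)
cv2.imwrite("pics/s7.png",c); cv2.imwrite("pics/w7.png",p["color"])
E
```

```text
t 23.93 TCP st mm [  2.28 -39.04 238.97] yaw mrad 3.9 tilt mrad -1.5 roll 6.5 F st [ 0.27 -0.47 -0.09] M st [-0.1   0.07 -0.03] open 0.0464 grip 0.0
tray 0.89 st mm [  -1.3 -114.4   33.1]
part 0.78 st mm [-14.7 -48.1  43.5]
step 0.91 st mm [ 0.5  3.  29.1]
```

View pics/s7.png

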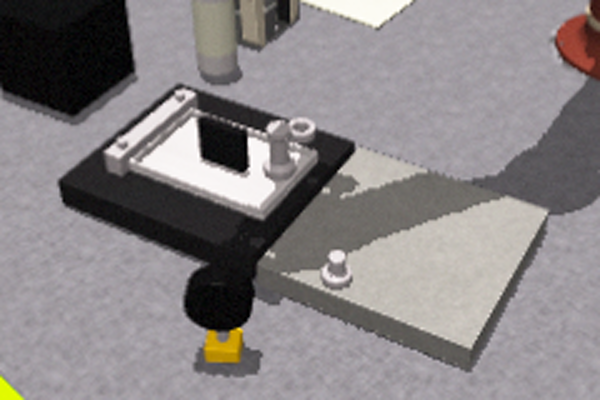

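View pics/w7.png

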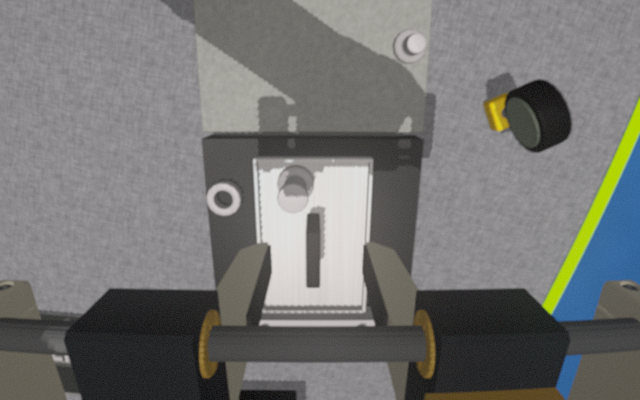

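The scene view shows the tray's nose against the bar and the part standing near the tail (280,150 in the crop). The ring and spare are in place. In the wrist view the rim's nose edge at row ~311 abuts the bar at row ~320. I'll run a quick numeric check of the gap and squareness before handing in.

```bash
python3 - <<'E'
from h import *
p=dict(np.load("pics/w7.npz")); st=.0005; xs=np.arange(-.14,.14,st); ys=np.arange(.05,-.24,-st)
for nm,z in(("rim",.0502),("bar",.0642)):
    g=cv2.GaussianBlur(cv2.cvtColor(ortho(p,z,xs,ys),cv2.COLOR_BGR2GRAY).astype(float),(0,0),1.2)
    gx=cv2.Sobel(g,cv2.CV_64F,1,0); gy=cv2.Sobel(g,cv2.CV_64F,0,1)
    pk=lambda r,co,l,h:[(round(float(co[j])*1000,1),int(r[j])) for j in range(4,len(r)-4) if abs(r[j])>30 and abs(r[j])==abs(r[j-3:j+4]).max() and l<co[j]<h]
    for x in (-.045,-.03,.0,.02,.035): print(nm,"x",x,pk(gy[:,int(round((x+.14)/st))],ys,-.23,-.18),pk(gy[:,int(round((x+.14)/st))],ys,-.035,.01))
    for y in (-.04,-.06,-.08,-.1): print(nm,"y",y,pk(gx[int(round((.05-y)/st))],xs,-.07,-.05),pk(gx[int(round((.05-y)/st))],xs,.05,.07))
E
```

```text
rim x -0.045 [(-193.0, -113), (-199.0, 73), (-203.0, -70), (-212.5, 104), (-221.5, -136)] [(3.5, -52), (-0.5, -42), (-21.5, 73)]
rim x -0.03 [(-193.0, -110), (-199.0, 79), (-203.0, -73), (-212.5, 108), (-221.5, -132)] [(3.5, -44), (-0.5, -41), (-23.0, 83), (-31.5, 54), (-34.5, -72)]
rim x 0.0 [(-193.0, -105), (-199.0, 76), (-203.0, -86), (-212.5, 108), (-221.5, -126)] [(3.5, -50), (-0.5, -35), (-22.0, 83)]
rim x 0.02 [(-193.0, -94), (-199.0, 83), (-203.0, -82), (-212.5, 99), (-221.5, -129)] [(4.0, -45), (-0.5, -45), (-23.0, 100), (-27.0, -42), (-31.0, 91)]
rim x 0.035 [(-193.0, -98), (-199.0, 80), (-203.0, -81), (-212.0, 104), (-221.5, -132)] [(3.5, -51), (-0.5, -38), (-22.0, 81), (-31.0, 90)]
rim y -0.04 [(-61.0, 196), (-57.0, -120), (-54.5, 119)] [(54.5, -88), (60.0, -156)]
rim y -0.06 [(-61.0, 187), (-57.0, -100), (-54.5, 100)] [(54.5, -81), (56.5, 75), (60.0, -187)]
rim y -0.08 [(-61.0, 177), (-57.5, -87), (-55.0, 83)] [(54.5, -75), (57.0, 73), (60.0, -185)]
rim y -0.1 [(-61.0, 174), (-57.0, -89), (-54.5, 92)] [(54.5, -77), (57.0, 75), (60.0, -178)]
bar x -0.045 [(-183.5, -115), 
[... 360 characters left out ...]
52), (1.5, -38), (-19.5, 87)]
bar x 0.02 [(-183.5, -101), (-189.5, 87), (-193.5, -93), (-202.5, 104), (-211.0, -133)] [(5.0, -44), (1.5, -48), (-20.5, 92), (-24.5, -30), (-28.0, 92)]
bar x 0.035 [(-183.5, -103), (-189.5, 90), (-193.0, -93), (-202.5, 105), (-211.0, -136)] [(5.0, -54), (1.0, -49), (-20.0, 82), (-28.0, 91)]
bar y -0.04 [(-58.5, 195), (-55.0, -93), (-52.5, 95)] [(52.5, -88), (54.5, 86), (58.0, -195)]
bar y -0.06 [(-58.5, 190), (-55.0, -94), (-52.5, 96)] [(52.5, -80), (54.5, 77), (58.0, -189)]
bar y -0.08 [(-58.5, 185), (-55.0, -98), (-52.5, 106)] [(52.5, -74), (54.5, 72), (58.0, -189)]
bar y -0.1 [(-58.5, 180), (-55.0, -100), (-52.5, 103)] [(52.5, -74), (54.5, 69), (58.0, -183)]
```

```bash
python3 -c "
from cell import bot
print(bot.close_job())"
```

```text
the job is handed in; nothing more can be done
None
```

The job is handed in at about 24 s of the 64 s: the tray is home against the end stop, square and centred to within about 0.5 mm, with the part standing and the gripper clear. The plunger itself is hidden from the cameras. I take it as pushed in because the nose stopped hard, with no measurable gap to the stop, at about 12 N read at the wrist.

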